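# Load a ferrule on a detented welding table and index it under the torch

### The arm

A 6-joint arm with a two-finger parallel gripper is mounted at the origin on a cart in front of the work surface, level with it; the furniture and walls round the work are solid. World frame = base frame: x ahead of the robot, y to its left, z up, the work surface at z = 0. Lengths are in m, angles in degrees, forces in N, time in s.
With the tool pointing down it reaches from about 0.375 to 0.75 m from the base axis. Payload 9 kg.
Tool frame: the origin (TCP) lies where the fingers leave the gripper's body, on its centre line; the fingertips stand 73 mm ahead of it and the grasp point (between the pads) lies 54 mm ahead of it (robot.tip_reach is the distance from the TCP to the fingertips, in m); z points along the fingers, y is the direction in which the jaws open and shut (so a half turn about z gives the same grasp; the last joint's range is limited). The gripper opens to 85 mm and grips with 20 to 120 N. Pads are 22 mm wide; open, the fingers measure 114 mm over their backs; the gripper's body (76 mm by 85 mm) begins 54 mm behind the grasp point. The pads swing forward as they close: fully open they stand 13 mm farther back than shut.
Start: joints at [52.271, 5.964, 5.575, 89.605, 0, 77.527], TCP at [0.256, 0.543, 0.304] pointing down, gripper open.
Joint ranges: [-171.21, 171.21], [-48.23, 106.86], [-62.78, 66.21], [-105.2, 120.99], [-86.42, 89.51], [-180, 180]. Speed limits (degrees/s): [127.2, 127.2, 147.25, 180, 180, 180].

### API

Orientations are given as [roll, pitch, yaw] about the fixed x, y, z axes, in that order (R = Rz(yaw) Ry(pitch) Rx(roll)).
In Python, from plant import robot gives the robot as it stands. Calls block until the motion is done:
- robot.move_pose(position, orientation): joint-space move of the TCP to a pose.
- robot.line_to(position, vel=0.15, rotation=None, guard=None): straight line of the TCP; rotation=None keeps the orientation; vel is the mean speed in m/s. With guard (N) it stops when the force on the tool has changed by that much, and returns True; else False.
- robot.goto_joints(angles): joint-space move.
- robot.set_gripper(opening): finger opening in m; the grip force is fixed at half the most; returns when the fingers have stopped.
- robot.pause(seconds).
- robot.ik(position, orientation): joint angles nearest the present ones, or None.
- robot.observe(): the state.
- robot.grab_frame(name): name is "scene" or "top" or "wrist"; returns the picture (420x560x3 uint8, blue, green, red); there is no depth.
- robot.get_calibration(name): a dict with "vertical_fov" (degrees; the focal length in pixels is half the picture's height over the tangent of half this angle, whatever the lens; pixels are square), "cx", "cy" (the principal point, pixels), "rvec" (rotation vector, rad) and "tvec" (3), from world to camera coordinates, as OpenCV has them. Camera axes: x right, y down, z forward; pixel columns grow to the right and rows downward; lengths in m; the calibration is good to about 2 mm. A picture is of the moment at which its call begins: read the wrist's pose just before it. get_calibration takes no time and is no camera call; for the wrist camera it gives the pose at the moment of the call.
A pose or a line that the arm cannot do raises robot.IKError and nothing moves.
- robot.job_done(): hands the job in, once; it reports no verdict.
The state is a dict: "time": time; "q": joint angles; "qvel": joint speeds; "joint_torque": joint torques, N m; "tool_pos": TCP position; "tcp_rot": TCP orientation; "ft_force": force on the tool from outside, world axes, zero at the start; "torque": the same for the moment, N m; "gripper_width": finger opening in m.
Only numpy, scipy, OpenCV 4.12 (cv2) and the standard library are available. Lean on these libraries where they do the work, as an engineer would, in place of code of your own. Each camera call takes 0.05 s, during which the arm holds its last target.

### The job

Turn the round indexing table by its upright pins until the empty nest that fits the ferrule's flange has clicked in at the loading pointer. There set the loose tall ferrule, flange down, into that nest (keep it upright and do not drop it), let go, and then index the table on until the loaded nest has clicked in at the torch. Leave all the other things where they are.

Things in the scene. Friction and masses are not known exactly. Their poses are not given: they have to be found in the camera images.
- fixture: Bench-top indexing table for welding, fixed down. Origin: on the bench, on the vertical turning axis. Grey round foot 244 mm across; above it an aluminium disc 260 mm across turns, its top 48 mm above the bench, with a hub 60 mm across and 20 mm high. On the disc are five nests (low dark rings 6 mm high, centres 90 mm from the axis, 72 degrees apart) and five upright pins midway between them.
- table (a joint): Angle of the disc, rad, growing anticlockwise seen from above, endless. 0: fitting empty nest at the loading pointer; 1.2566: at the torch. Detents every 1.2566. A detent inside the base pulls it to the nearest one from anywhere (strongest a quarter step off: 0.67 N m, 6.4 N at a pin; 3.3 N m/rad close to a detent). Let go within half a step it clicks in by itself in about 0.6 s, to 0.01 rad.
- pin (a point): Top centre of one of the five equal index pins: plain upright steel, 14 mm in diameter, 65 mm tall on the disc (tops 113 mm above the bench), 105 mm from the axis, 72 degrees apart, each midway between two nests. This one is 36 degrees anticlockwise of the fitting empty nest. Made to be taken in the fingers or pushed to turn the disc.
- small_nest (a point): Floor centre of the other empty nest, which is too small for the flange (30 mm inner, 48 mm outer diameter). The remaining three nests hold tall ferrules clamped fast, tops 103 mm above the bench. It lies 144 degrees anticlockwise of the fitting nest.
- torch_post (a point): Top of the fixed torch post, 18 mm thick, with a 32 mm clamp block at its top, 182 mm from the axis, 200 mm above the bench. An obstacle. The torch it holds goes on outward to 0.23 m from the axis and 0.23 m above the bench.
- empty_nest (a point): Centre of the floor of the empty nest that fits the ferrule (ring 62 mm outside, 50 mm inside, 6 mm high; floor 48 mm above the bench). Turns with the disc.
- load_point (a point): Fixed point where a nest's floor centre lies when it is at the loading pointer, which is a short dark block with an arrow tip just outside the disc, 132 to 163 mm from the axis, top 52 mm above the bench (point: 90 mm from the axis, 48 mm above the bench).
- torch_point (a point): Fixed point where a nest's floor centre lies when it is at the torch (90 mm from the axis, 72 degrees anticlockwise of the load point, 48 mm above the bench).
- torch_tip (a point): Lower end of the fixed torch's brass nozzle (26 mm thick), 125 mm from the axis, 135 mm above the bench, above the rim of the disc; from there the torch slopes up and outward.
- ferrule: The loose stainless ferrule to be loaded, 55 mm tall, standing on its round flange (44 mm across, 13 mm thick); above it a plain tube of 25 mm outer diameter up to the top. Origin: centre of the underside of the flange, z up the tube. About 90 g. It stands in one of six places round the paste tin, about 88 mm from the tin's centre and from its neighbours.
- paste_tin: Bystander: green tin with a grey lid, 69 mm across, 46 mm tall. Origin: centre of its underside.
- short_ferrule: Bystander: short ferrule with the flange at the top (46 mm across), 30 mm tall. Origin: centre of its underside.
- gas_nozzle: Bystander: brass nozzle standing on end, 26 mm across, 56 mm tall. Origin: centre of its underside.
- bolt_2: Bystander: hex bolt standing on its head, 22 mm across the head, 68 mm tall. Origin: centre of its underside.
- pipe_elbow: Bystander: stainless pipe elbow lying flat, 62 x 62 mm, 34 mm tall. Origin: centre of its underside.
- tri_clamp: Bystander: ring-shaped tube clamp with a wing nut, lying flat, 54 x 73 mm, 14 mm tall. Origin: middle of its underside.
There are look-alikes about, which are no part of the job. Leave any blue look-alike of the ferrule alone.

How it is judged:
By the outcome, as a careful person would: the job done as asked, in the order asked, and still so for the second after the job is handed in, with the robot touching nothing.
It also fails if it takes over 69 s, if anything falls off the work surface, if the arm or the gripper's body presses on something with over 40 N, if the wrist force passes 120 N, or if a joint passes its speed limit or range.

## Working session

There is one attempt and no reset: what is moved stays moved. The work goes in short steps, each a Python script; the robot and the scene stay as the last script left them, time stands still between calls to the robot, and variables do not carry over. Pictures are saved under pics/ and viewed, and the job is handed in when it is done.

```bash
ls; mkdir -p pics; python3 - <<'E'
from plant import robot
import cv2
o=robot.observe();print(o['time'],o['tool_pos'],o['tcp_rot'],o['gripper_width'],robot.tip_reach)
for n in ("scene","top","wrist"):
    print(n,{k:(v if not hasattr(v,'tolist') else v.tolist()) for k,v in robot.get_calibration(n).items()})
    cv2.imwrite(f"pics/a_{n}.png",robot.grab_frame(n))
E
```

```text
pics
0.0 [0.25582531 0.5424677  0.30312563] [-1.79926871e+02 -1.77719577e-02  1.54745130e+02] 0.08577399988296053 0.0726
scene {'vertical_fov': 46.94245983559628, 'cx': 271.66710047060633, 'cy': 209.16870549935516, 'rvec': [2.193458125394416, -0.849127847391422, 0.3834692498958192], 'tvec': [-0.2763292934530363, 0.3799025064023138, 0.9032791778281828]}
top {'vertical_fov': 49.0729957066996, 'cx': 281.9971205279733, 'cy': 206.02052993614447, 'rvec': [2.151897998572902, -2.078590477859486, 0.21967874011523922], 'tvec': [0.0754661895034234, 0.5008157109399523, 1.3740176501846808]}
wrist {'vertical_fov': 69.46608093889046, 'cx': 276.3763890312013, 'cy': 214.29945671009145, 'rvec': [-2.4081534147637313, -1.5249143660477942, -0.2528083932562032], 'tvec': [-0.5985669473364564, -0.04168520090218816, 0.38117435668346783]}
```

View pics/a_scene.png

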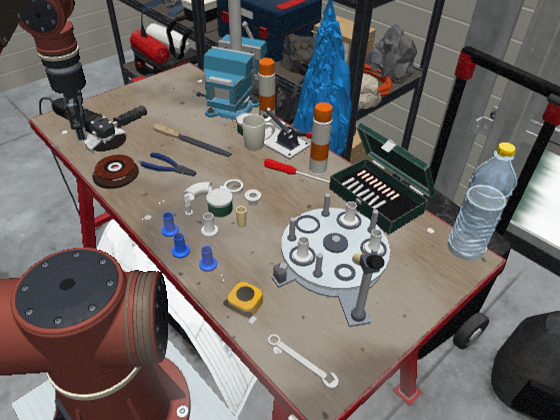

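View pics/a_top.png

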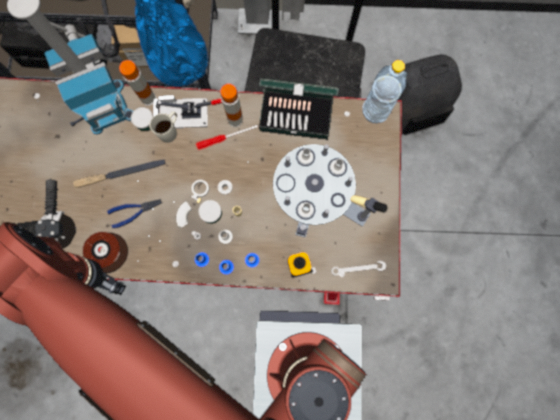

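View pics/a_wrist.png

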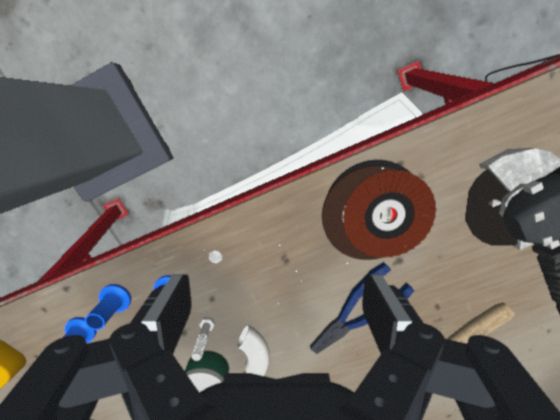

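```bash
python3 - <<'E'
import cv2
t=cv2.imread("pics/a_top.png");s=cv2.imread("pics/a_scene.png")
cv2.imwrite("pics/b_top.png",cv2.resize(t[135:285,165:390],None,fx=3.5,fy=3.5,interpolation=cv2.INTER_CUBIC))
cv2.imwrite("pics/b_scene.png",cv2.resize(s[160:330,150:410],None,fx=3,fy=3,interpolation=cv2.INTER_CUBIC))
E
```

```text
(no output)
```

View pics/b_top.png

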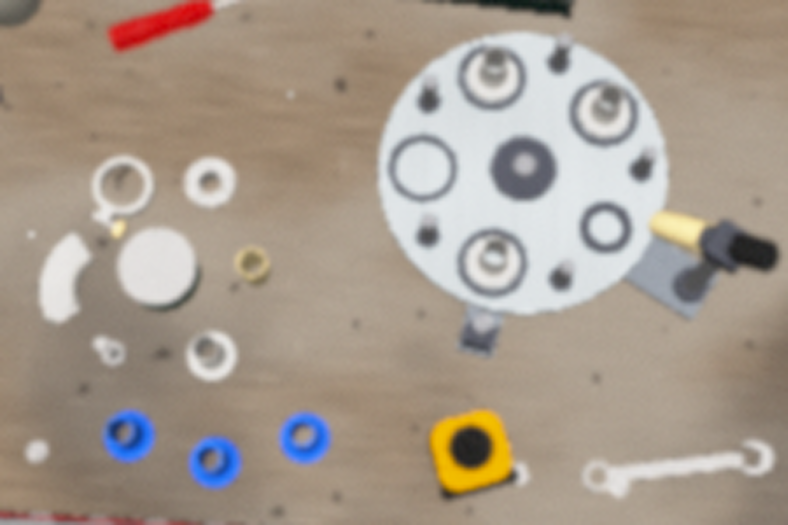

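View pics/b_scene.png

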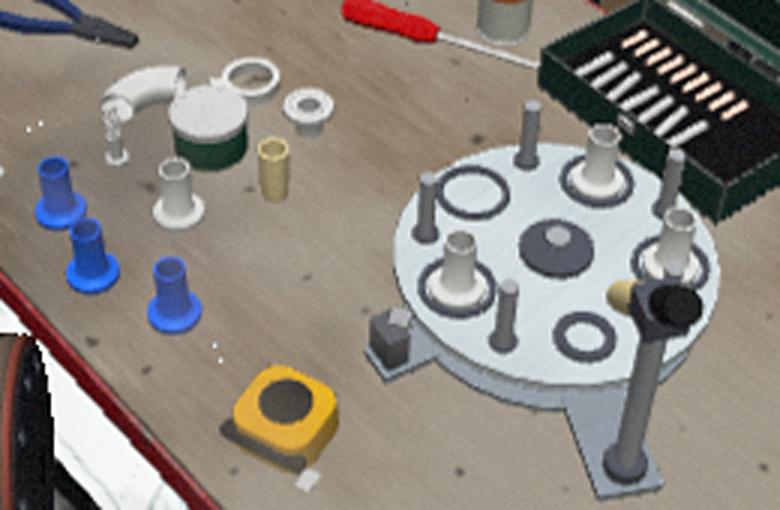

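Candidates for the ferrule in the top view:
- Silver tall ferrule, flange down, at about (225,237), which is scene (208,224).
- Blue look-alikes at (202,259), (226,267) and (252,260).
- Short ferrule, flange up, at (225,187).
- Three clamped ferrules on the disc.

I choose the silver one at (225,237). The fitting empty nest is the big ring at top (286,183), and the pointer is at (303,229). It needs +72° to load, then +72° to the torch.

```bash
cat > h.py <<'E'
import numpy as np, cv2
from scipy.optimize import least_squares
def cam(c):
    f=210/np.tan(np.radians(c['vertical_fov'])/2)
    K=np.array([[f,0,c['cx']],[0,f,c['cy']],[0,0,1.]])
    return K,np.array(c['rvec'],float),np.array(c['tvec'],float)
def toplane(c,uv,z):
    K,r,t=cam(c);R=cv2.Rodrigues(r)[0];C=-R.T@t
    uv=np.atleast_2d(np.asarray(uv,float))
    d=(R.T@np.linalg.inv(K)@np.c_[uv,np.ones(len(uv))].T).T
    return C+d*((z-C[2])/d[:,2])[:,None]
def proj(c,P):
    K,r,t=cam(c);return cv2.projectPoints(np.atleast_2d(np.asarray(P,float)),r,t,K,None)[0][:,0]
def circ(P,r=None):
    P=P[:,:2];c0=P.mean(0);r0=np.linalg.norm(P-c0,axis=1).mean()
    if r: s=least_squares(lambda p:np.linalg.norm(P-p,axis=1)-r,c0,loss='soft_l1',f_scale=.001)
    else: s=least_squares(lambda p:np.linalg.norm(P-p[:2],axis=1)-p[2],[*c0,r0],loss='soft_l1',f_scale=.001)
    return s.x,np.sqrt(np.mean(s.fun**2))
E
cat > m1.py <<'E'
from h import *
from plant import robot
import sys
def discfit(name,img,seed,show=None):
    c=robot.get_calibration(name)
    hsv=cv2.cvtColor(img,cv2.COLOR_BGR2HSV);b,g,r=[img[...,i].astype(int) for i in range(3)]
    m=((b>=r+3)&(g>130)&(b-r<45)).astype(np.uint8)
    n,l,st,ce=cv2.connectedComponentsWithStats(m)
    lab=1+np.argmax(st[1:,4]); m=(l==lab).astype(np.uint8)
    cs=cv2.findContours(m,cv2.RETR_EXTERNAL,cv2.CHAIN_APPROX_NONE)[0];cn=max(cs,key=cv2.contourArea)
    hull=cv2.convexHull(cn)[:,0]
    P=toplane(c,cn[:,0],0.048)
    print(name,'area',st[lab],'free',*circ(P),'r130',*circ(P,.1295))
    v=img.copy();cv2.drawContours(v,[cn],-1,(0,0,255),1);return v
for n in('top','scene'):
    im=cv2.imread(f'pics/a_{n}.png');v=discfit(n,im,None)
    cv2.imwrite(f'pics/c_{n}.png',cv2.resize(v[120:330,150:410],None,fx=3,fy=2.85))
E
python3 m1.py
```

```text
top area [ 274  145   91   85 4245] free [ 0.57243726 -0.00612882  0.12703909] 0.018496427772305896 r130 [ 0.5702569  -0.00767128] 0.017066282572783975
scene area [    0    78    83   199 10009] free [1.84693669 0.1713359  1.84332225] 0.06599057909589298 r130 [0.19412984 0.83528668] 0.20278657408807307
```

```bash
python3 - <<'E'
from h import *
from plant import robot
c=robot.get_calibration('top')
T=lambda x,y:(165+x/3.5,135+y/3.5)
print('hub',toplane(c,T(523,165),.068))
for n,p,z in [('fit',(422,168),.051),('small',(606,228),.051),('fer top',(209,350),.055),('fer flange',(211,356),.013),('tin',(157,266),.046),('pin146',(430,90),.113),('pin74',(560,50),.113),('pin218',(428,228),.113),('pin290',(562,270),.113),('pin2',(645,160),.113),('pointer',(480,330),.052)]:
    print(n,toplane(c,T(*p),z)[0].round(4))
w=robot.get_calibration('wrist');K,r,t=cam(w);R=cv2.Rodrigues(r)[0];C=-R.T@t
o=robot.observe();
from scipy.spatial.transform import Rotation as Ro
Rt=Ro.from_euler('xyz',o['tcp_rot'],degrees=True).as_matrix()
print('cam in tool',Rt.T@(C-o['tool_pos']),'axis in tool',Rt.T@R.T[:,2], 'camx', Rt.T@R.T[:,0])
E
```

```text
hub [[ 0.5733181  -0.00496239  0.068     ]]
fit [0.5718 0.0841 0.051 ]
small [ 0.5227 -0.081   0.051 ]
fer top [0.4008 0.2641 0.055 ]
fer flange [0.4012 0.2672 0.013 ]
tin [0.4753 0.3156 0.046 ]
pin146 [0.6254 0.0798 0.113 ]
pin74 [ 0.6657 -0.0319  0.113 ]
pin218 [0.5034 0.0777 0.113 ]
pin290 [ 0.4712 -0.0365  0.113 ]
pin2 [ 0.5696 -0.1061  0.113 ]
pointer [0.4271 0.0286 0.052 ]
cam in tool [ 0.08363337 -0.00063905 -0.06991415] axis in tool [-3.25176842e-01 -7.08252192e-04  9.45652959e-01] camx [-1.24708903e-03  9.99999171e-01  3.20124978e-04]
```

View pics/c_top.png

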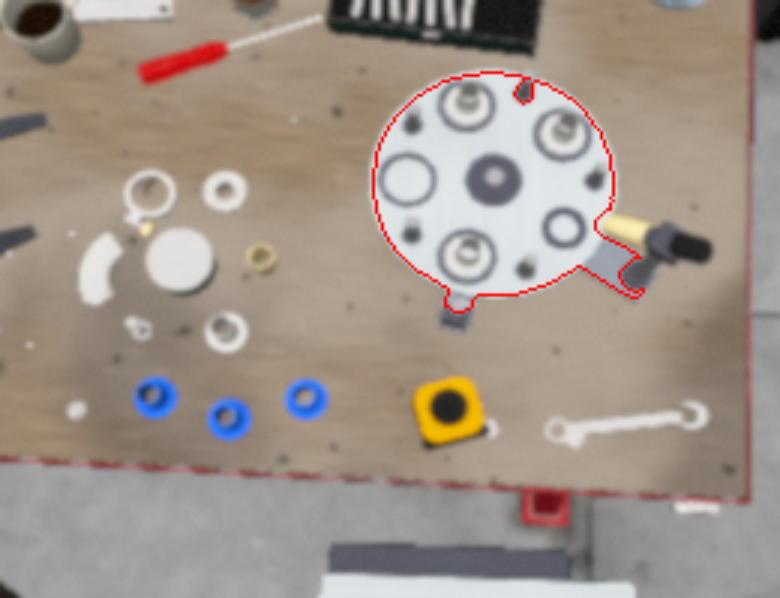

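```bash
python3 - <<'E'
from h import *
from plant import robot
c=robot.get_calibration('top');im=cv2.imread('pics/a_top.png')
b,g,r=[im[...,i].astype(int) for i in range(3)]
m=((b>=r+3)&(g>130)&(b-r<45)).astype(np.uint8)
n,l,st,ce=cv2.connectedComponentsWithStats(m);m=(l==1+np.argmax(st[1:,4])).astype(np.uint8)
cn=max(cv2.findContours(m,cv2.RETR_EXTERNAL,cv2.CHAIN_APPROX_NONE)[0],key=cv2.contourArea)[:,0]
P=toplane(c,cn,.048)[:,:2];x=np.array([.572,-.006,.129])
for i in range(8):
    k=abs(np.linalg.norm(P-x[:2],axis=1)-x[2])<.003
    x,e=circ(P[k])
print(x,e,k.sum())
C=x[:2]
# dark ring of the fitting nest
z=.054
for nm,p in [('fit',(.5718,.0841)),('small',(.5227,-.081))]:
    d=np.array(p)-C;print(nm,np.linalg.norm(d),np.degrees(np.arctan2(d[1],d[0])))
for p in [(.6254,.0798),(.6657,-.0319),(.5034,.0777),(.4712,-.0365),(.5696,-.1061),(.4271,.0286)]:
    d=np.array(p)-C;print(np.linalg.norm(d).round(4),np.degrees(np.arctan2(d[1],d[0])).round(1))
# IK along arc
for phi in range(50,140,12):
    a=np.radians(phi);p=[C[0]+.105*np.cos(a),C[1]+.105*np.sin(a),.165]
    out=[]
    for yaw in (phi+180,phi):  # tool x along direction yaw
        q=robot.ik(p,[180,0,yaw]); out.append(None if q is None else np.round(q,0).tolist())
    print(phi,out)
E
```

```text
[ 0.57411121 -0.005154    0.12615853] 0.0010137276214960687 198
fit 0.08928391420477241 91.48332984644364
small 0.09162821180676739 -124.1308636483151
0.0992 58.9
0.0954 -16.3
0.1089 130.5
0.1076 -163.1
0.101 -92.6
0.1508 167.1
50 [[-5.0, 15.0, 1.0, 76.0, 0.0, -55.0], [-5.0, 15.0, 1.0, 76.0, 0.0, 125.0]]
62 [[-4.0, 12.0, -2.0, 76.0, 0.0, -66.0], [-4.0, 12.0, -2.0, 76.0, 0.0, 114.0]]
74 [[-3.0, 9.0, -6.0, 75.0, 0.0, -77.0], [-3.0, 9.0, -6.0, 75.0, 0.0, 103.0]]
86 [[-3.0, 5.0, -9.0, 75.0, 0.0, -89.0], [-3.0, 5.0, -9.0, 75.0, 0.0, 91.0]]
98 [[-3.0, 2.0, -13.0, 75.0, 0.0, -101.0], [-3.0, 2.0, -13.0, 75.0, 0.0, 79.0]]
110 [[-4.0, -2.0, -17.0, 75.0, 0.0, -114.0], [-4.0, -2.0, -17.0, 75.0, 0.0, 66.0]]
122 [[-5.0, -6.0, -21.0, 75.0, 0.0, -127.0], [-5.0, -6.0, -21.0, 75.0, 0.0, 53.0]]
134 [[-7.0, -9.0, -24.0, 75.0, 0.0, -141.0], [-7.0, -9.0, -24.0, 75.0, 0.0, 39.0]]
```

```bash
python3 - <<'E'
from h import *
from plant import robot
a=np.radians(57.5);C=np.array([.573,-.005])
robot.move_pose([C[0]+.105*np.cos(a),C[1]+.105*np.sin(a),.30],[180,0,237.5-360])
c=robot.get_calibration('wrist');im=robot.grab_frame('wrist');cv2.imwrite('pics/d_w.png',im)
import json;json.dump({k:np.array(v).tolist() for k,v in c.items()},open('cal_d.json','w'))
o=robot.observe();print(o['time'],o['tool_pos'],o['tcp_rot'],o['ft_force'])
E
```

```text
2.325 [0.62926853 0.08431881 0.30004052] [ 1.79996583e+02  5.71378440e-03 -1.22463862e+02] [-0.57162334  0.23310444  0.48431079]
```

View pics/d_w.png

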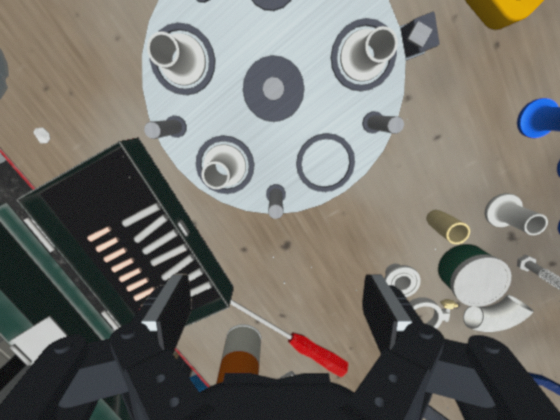

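```bash
python3 - <<'E'
import cv2
im=cv2.imread('pics/d_w.png')
cv2.imwrite('pics/d_w2.png',cv2.resize(im[0:225,135:435],None,fx=2.6,fy=2.6,interpolation=cv2.INTER_CUBIC))
E
```

```text
(no output)
```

View pics/d_w2.png

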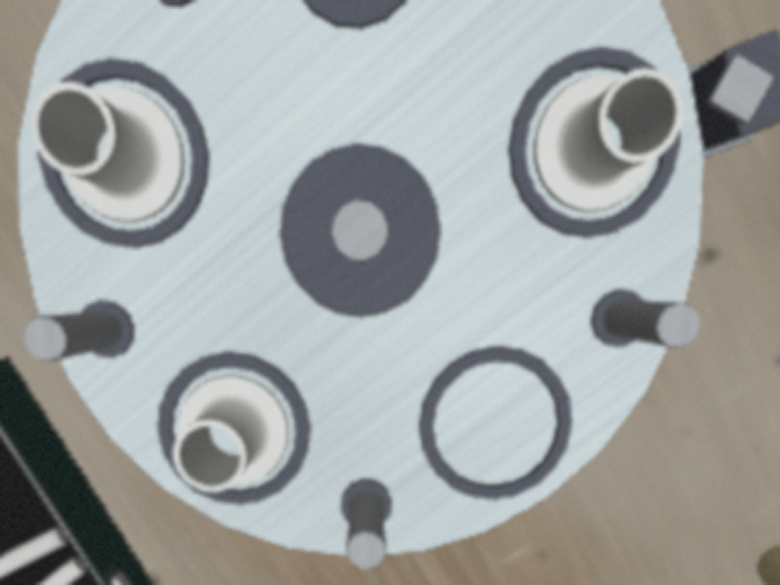

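```bash
cat >> h.py <<'E'
def ring_at(c,img,uv,z=.054,dark=True):
    """outer contour of the dark blob containing/nearest uv -> circle fit in plane z"""
    g=cv2.cvtColor(img,cv2.COLOR_BGR2GRAY)
    m=(g<150).astype(np.uint8)
    n,l,st,ce=cv2.connectedComponentsWithStats(m)
    best=min(range(1,n),key=lambda i:np.hypot(*(ce[i]-uv))+(1e3 if st[i,4]<60 else 0))
    cn=cv2.findContours((l==best).astype(np.uint8),cv2.RETR_EXTERNAL,cv2.CHAIN_APPROX_NONE)[0][0][:,0]
    return circ(toplane(c,cn,z)),st[best]
E
python3 - <<'E'
from h import *
import json
c=json.load(open('cal_d.json'));im=cv2.imread('pics/d_w.png')
T=lambda x,y:(135+(x+.5)/2.6-.5,(y+.5)/2.6-.5)
pts=[toplane(c,T(*p),.113)[0][:2] for p in [(366,549),(45,339),(678,326)]]
# circle through pins with r=.105
x,e=circ(np.array(pts),.105);print('C from pins',x,e)
print(circ(np.array(pts)))
print('hub',ring_at(c,im,T(358,231),.068), toplane(c,T(360,231),.068)[0])
print('nest',ring_at(c,im,T(496,422),.054))
print('pins deg',[np.degrees(np.arctan2(*(p-x)[::-1])).round(2) for p in pts],pts)
K,r,t=cam(c);print('campos',-cv2.Rodrigues(r)[0].T@t)
print('fer top',toplane(c,(537,223),.055),'flange',toplane(c,(505,212),.013),'bottle',toplane(c,(240,335),.15))
E
```

```text
C from pins [ 0.57600483 -0.00572615] 8.471586541608804e-05
(array([ 0.57612313, -0.0055326 ,  0.10483331]), np.float64(1.0888102809569287e-09))
hub ((array([ 0.57692542, -0.00433455,  0.02799392]), np.float64(0.0002646473304322482)), array([ 243,   55,   62,   67, 2882], dtype=int32)) [ 0.5765028  -0.00475088  0.068     ]
nest ((array([0.56943867, 0.08387406, 0.03009869]), np.float64(0.00030963185934813344)), array([296, 133,  59,  59, 990], dtype=int32))
pins deg [np.float64(58.68), np.float64(-12.84), np.float64(130.0)] [array([0.63061401, 0.08402613]), array([ 0.67828693, -0.02903966]), array([0.508569  , 0.07463262])]
campos [0.58417295 0.01279826 0.36996055]
fer top [[0.40396246 0.26833496 0.055     ]] flange [[0.40903905 0.26651035 0.013     ]] bottle [[0.71320988 0.15479376 0.15      ]]
```

```bash
cat > turn.py <<'E'
from h import *
from plant import robot
C=np.array([.5763,-.0052])
def pos(phi,z,r=.105):
    a=np.radians(phi);return [C[0]+r*np.cos(a),C[1]+r*np.sin(a),z]
def turn(phi,z=.148,step=9,dphi=72,vel=.13,op=.026):
    robot.set_gripper(.034)
    if robot.line_to(pos(phi,z),vel=.2,guard=12): print('guard on descent',robot.observe()['tool_pos']);return False
    robot.set_gripper(op)
    n=int(np.ceil(dphi/step));F=0
    for i in range(1,n+1):
        p=phi+dphi*i/n
        robot.line_to(pos(p,z),vel=vel,rotation=[180,0,p-180])
        f=robot.observe()['ft_force'];F=max(F,np.linalg.norm(f))
    print('maxF',F,'t',robot.observe()['time'])
    robot.pause(.5)
    robot.set_gripper(.036)
    robot.line_to(pos(phi+dphi,.30),vel=.25)
    return True
E
python3 - <<'E'
from turn import *
robot.line_to(pos(58.5,.2),vel=.25,rotation=[180,0,-121.5])
print(turn(58.5),robot.observe()['time'])
import json
c=robot.get_calibration('wrist');im=robot.grab_frame('wrist');cv2.imwrite('pics/e_w.png',im)
json.dump({k:np.array(v).tolist() for k,v in c.items()},open('cal_e.json','w'))
E
```

```text
maxF 6.704320533663632 t 6.55
True 8.0667
```

View pics/e_w.png

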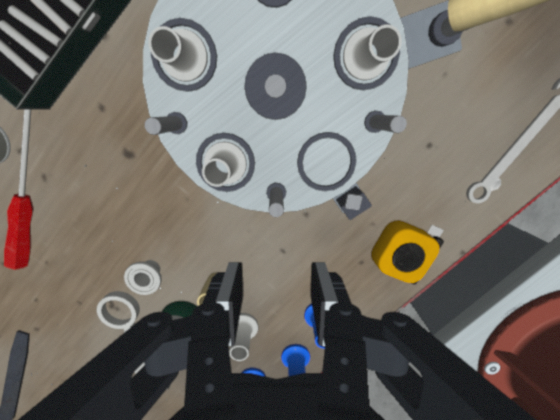

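The disc clicked on. The large empty ring (326,160) is now right at the pointer (353,202), with the gripped pin at (276,205).

```bash
python3 - <<'E'
from h import *
import json
c=json.load(open('cal_e.json'));im=cv2.imread('pics/e_w.png')
(n,e),_=ring_at(c,im,(326,161),.054);(h,_),_=ring_at(c,im,(275,86),.068)
print(n,e,h)
for C in (np.array([.5763,-.0052]),h[:2]):
    d=n[:2]-C;a=np.degrees(np.arctan2(d[1],d[0]));print(np.linalg.norm(d),a)
    print('load pt',C+.09*d/np.linalg.norm(d))
from plant import robot
# ik options at ferrule & nest
for p in [(.404,.267,.2),(.489,.016,.2)]:
    for yaw in (166,-14,76,-104,30,-150,120,-60):
        q=robot.ik(p,[180,0,yaw]);print(p[:2],yaw,None if q is None else np.round(q).tolist())
E
```

```text
[0.4895382  0.01540644 0.03035718] 0.00030964946311903683 [ 0.57587542 -0.00443193  0.02822079]
0.08917530356552511 166.63945924410172
load pt [0.48873583 0.01559701]
0.08858710896464338 167.05933238019162
load pt [0.4881612  0.01572285]
(0.404, 0.267) 166 [18.0, -14.0, -25.0, 80.0, 0.0, 32.0]
(0.404, 0.267) -14 [18.0, -14.0, -25.0, 80.0, 0.0, -148.0]
(0.404, 0.267) 76 [18.0, -14.0, -25.0, 80.0, 0.0, 122.0]
(0.404, 0.267) -104 [18.0, -14.0, -25.0, 80.0, 0.0, -58.0]
(0.404, 0.267) 30 [18.0, -14.0, -25.0, 80.0, 0.0, 168.0]
(0.404, 0.267) -150 [18.0, -14.0, -25.0, 80.0, 0.0, -12.0]
(0.404, 0.267) 120 [18.0, -14.0, -25.0, 80.0, 0.0, 78.0]
(0.404, 0.267) -60 [18.0, -14.0, -25.0, 80.0, 0.0, -102.0]
(0.489, 0.016) 166 [-13.0, -13.0, -24.0, 80.0, 0.0, 1.0]
(0.489, 0.016) -14 [-13.0, -13.0, -24.0, 80.0, 0.0, -179.0]
(0.489, 0.016) 76 [-13.0, -13.0, -24.0, 80.0, 0.0, 91.0]
(0.489, 0.016) -104 [-13.0, -13.0, -24.0, 80.0, 0.0, -89.0]
(0.489, 0.016) 30 [-13.0, -13.0, -24.0, 80.0, 0.0, 137.0]
(0.489, 0.016) -150 [-13.0, -13.0, -24.0, 80.0, 0.0, -43.0]
(0.489, 0.016) 120 [-13.0, -13.0, -24.0, 80.0, 0.0, 47.0]
(0.489, 0.016) -60 [-13.0, -13.0, -24.0, 80.0, 0.0, -133.0]
```

```bash
python3 - <<'E'
from h import *
from plant import robot
robot.move_pose([.405,.267,.24],[180,0,166.6])
robot.set_gripper(.055)
import json
c=robot.get_calibration('wrist');im=robot.grab_frame('wrist');cv2.imwrite('pics/f_w.png',im)
json.dump({k:np.array(v).tolist() for k,v in c.items()},open('cal_f.json','w'))
o=robot.observe();print(o['time'],o['tool_pos'],o['tcp_rot'])
E
```

```text
10.975 [0.40503541 0.26698578 0.24004262] [1.79997510e+02 2.14626174e-03 1.66601366e+02]
```

View pics/f_w.png

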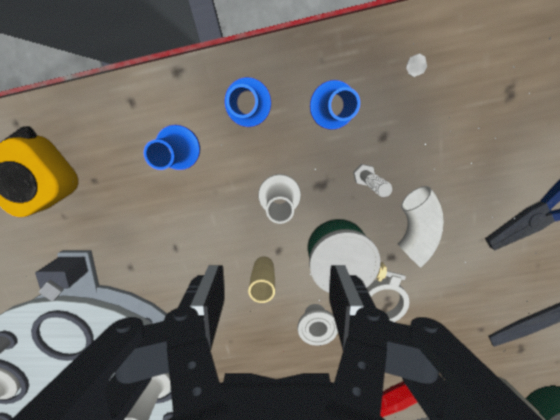

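```bash
python3 - <<'E'
from h import *
import json
c=json.load(open('cal_f.json'));im=cv2.imread('pics/f_w.png')
crop=im[155:240,235:330];cv2.imwrite('pics/f_c.png',cv2.resize(crop,None,fx=6,fy=6,interpolation=cv2.INTER_CUBIC))
b,g,r=[im[...,i].astype(int) for i in range(3)]
m=((im.min(2)>165)&(im.max(2).astype(int)-im.min(2)<25)).astype(np.uint8)
n,l,st,ce=cv2.connectedComponentsWithStats(m)
for i in range(1,n):
    if st[i,4]>80 and abs(ce[i][0]-280)<30 and abs(ce[i][1]-200)<30: print(i,st[i],ce[i])
E
```

```text
4 [259 175  41  49 770] [279.27272727 193.22337662]
```

View pics/f_c.png

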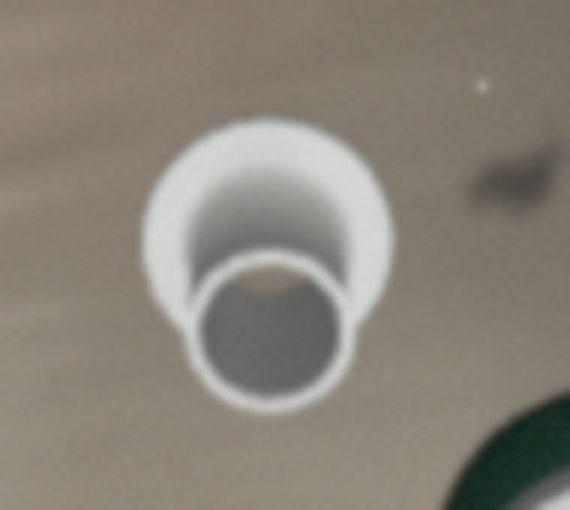

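```bash
python3 - <<'E'
from h import *
import json
c=json.load(open('cal_f.json'))
T=lambda x,y:(235+(x+.5)/6-.5,155+(y+.5)/6-.5)
print(circ(toplane(c,[T(*p) for p in [(187,331),(355,331),(270,249),(270,412)]],.055)))
print(circ(toplane(c,[T(*p) for p in [(141,243),(395,241),(268,118),(178,150),(358,150)]],.013)))
E
```

```text
(array([0.40529117, 0.26908429, 0.01252537]), np.float64(0.00012888271265828788))
(array([0.40310417, 0.26950398, 0.02153122]), np.float64(0.00021692617170706568))
```

```bash
python3 - <<'E'
from h import *
from plant import robot
robot.line_to([.405,.2692,.15],vel=.25)
g=robot.line_to([.405,.2692,.092],vel=.12,guard=8);print('guard',g,robot.observe()['tool_pos'])
if not g:
    robot.set_gripper(.01);o=robot.observe();print(o['gripper_width'],o['ft_force'])
    robot.line_to([.405,.2692,.20],vel=.2)
    o=robot.observe();print(o['time'],o['gripper_width'],o['ft_force'],o['tool_pos'])
    cv2.imwrite('pics/g_s.png',robot.grab_frame('scene'))
    cv2.imwrite('pics/g_w.png',robot.grab_frame('wrist'))
E
python3 - <<'E'
import cv2
s=cv2.imread('pics/g_s.png');cv2.imwrite('pics/g_s2.png',cv2.resize(s[120:300,120:340],None,fx=3.3,fy=3.3))
E
```

```text
guard False [0.40562308 0.26938227 0.09311186]
0.023145374928405606 [-0.56099949 -0.44559539  6.12536347]
13.1917 0.022883887621189605 [-0.09456826  0.16414492 -1.41247887] [0.40463427 0.2690787  0.19888325]
```

View pics/g_s2.png

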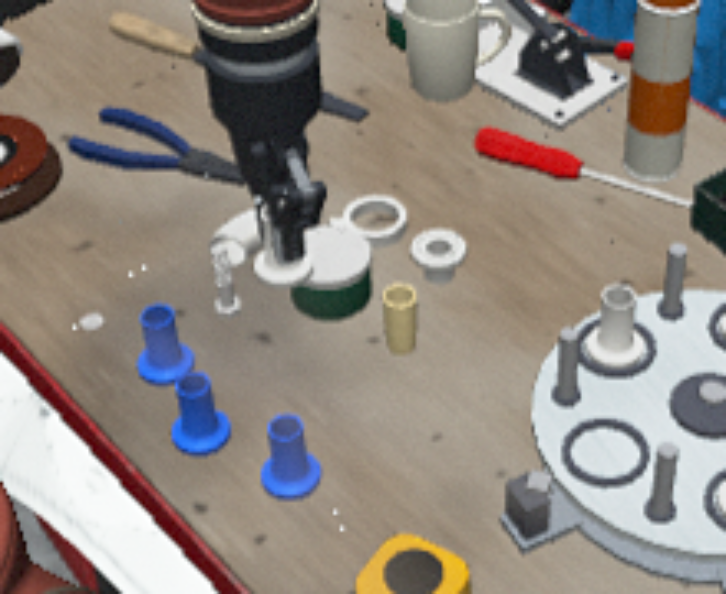

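View pics/g_w.png

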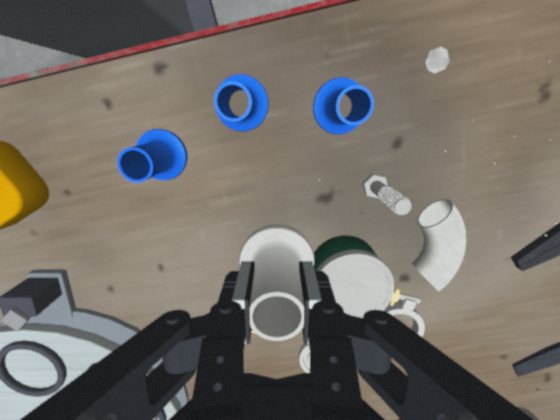

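The ferrule is held upright, with its flange just below the fingers. Next I measure where it sits in the hand.

```bash
python3 - <<'E'
from h import *
from plant import robot
c=robot.get_calibration('wrist');o=robot.observe();print(o['tool_pos'],o['tcp_rot'],o['time'])
im=cv2.imread('pics/g_w.png');cv2.imwrite('pics/g_c.png',cv2.resize(im[215:350,215:335],None,fx=5,fy=4.4,interpolation=cv2.INTER_CUBIC))
print(toplane(c,[(276,316),(277,232)],.1605))
E
```

```text
[0.4041734  0.26891317 0.19810928] [-1.79914074e+02 -1.38262270e-01  1.66600383e+02] 13.2917
[[0.40270624 0.26821017 0.1605    ]
 [0.36542666 0.2775517  0.1605    ]]
```

View pics/g_c.png

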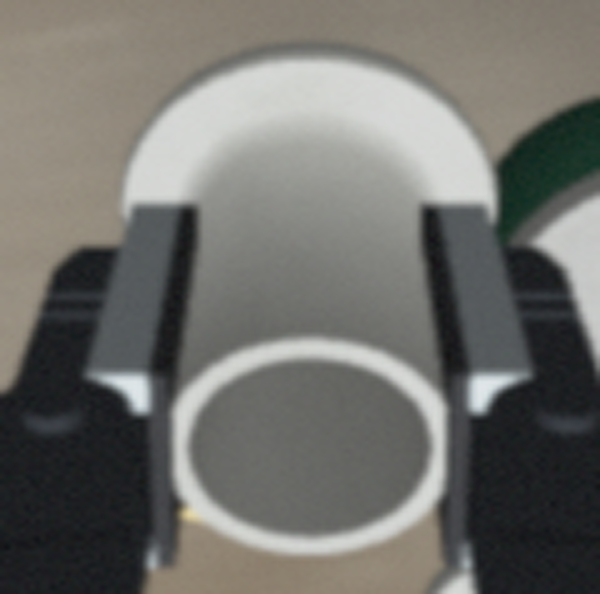

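```bash
python3 - <<'E'
from h import *
from plant import robot
c=robot.get_calibration('wrist')
T=lambda x,y:(215+(x+.5)/5-.5,215+(y+.5)/4.4-.5)
t=np.array([.40417,.26891])
for dz in (.0918,.0928,.0938):
  a,e=circ(toplane(c,[T(*p) for p in [(172,447),(450,447),(311,338),(311,555)]],.1981-dz+.055));
  b,f=circ(toplane(c,[T(*p) for p in [(124,190),(496,190),(310,57),(195,95),(425,95)]],.1981-dz+.013),.022)
  print(dz,a,e,(a[:2]-t),b,f,b[:2]-t)
E
```

```text
0.0918 [0.40262375 0.26857738 0.01206337] 0.00034551139214731284 [-0.00154625 -0.00033262] [0.40159111 0.2686945 ] 0.0007818351062005412 [-0.00257889 -0.0002155 ]
0.0928 [0.40337111 0.26839815 0.01217618] 0.0003487426327298781 [-0.00079889 -0.00051185] [0.40193589 0.26861038] 0.0007257872793255674 [-0.00223411 -0.00029962]
0.0938 [0.40411848 0.26821892 0.012289  ] 0.00035197387528097194 [-5.15207715e-05 -6.91083765e-04] [0.40227962 0.2685265 ] 0.0006699046787098465 [-0.00189038 -0.0003835 ]
```

```bash
python3 - <<'E'
from h import *
from plant import robot
import json
robot.line_to([.405,.268,.235],vel=.25)
robot.line_to([.4903,.0159,.235],vel=.3)
robot.line_to([.4903,.0159,.172],vel=.15)
robot.pause(.15)
o=robot.observe();print(o['time'],o['tool_pos'],o['tcp_rot'],o['gripper_width'])
c=robot.get_calibration('wrist');im=robot.grab_frame('wrist');cv2.imwrite('pics/i_w.png',im)
json.dump({k:np.array(v).tolist() for k,v in c.items()}|{'tcp':o['tool_pos'].tolist()},open('cal_i.json','w'))
s=robot.grab_frame('scene');cv2.imwrite('pics/i_s.png',cv2.resize(s[170:310,260:410],None,fx=4,fy=4,interpolation=cv2.INTER_CUBIC))
cv2.imwrite('pics/i_c.png',cv2.resize(im[150:350,175:385],None,fx=3,fy=3,interpolation=cv2.INTER_CUBIC))
E
```

```text
15.3333 [0.49099087 0.01593204 0.17339725] [1.79999104e+02 1.22022095e-01 1.66617934e+02] 0.023003251472828414
```

View pics/i_c.png

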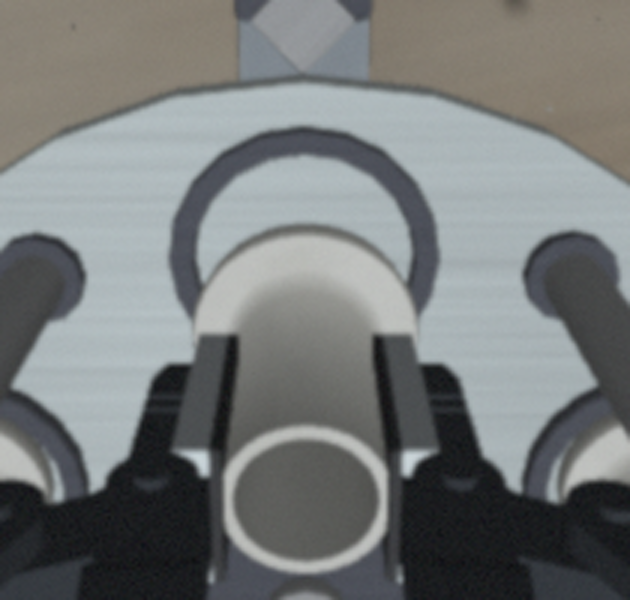

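View pics/i_s.png

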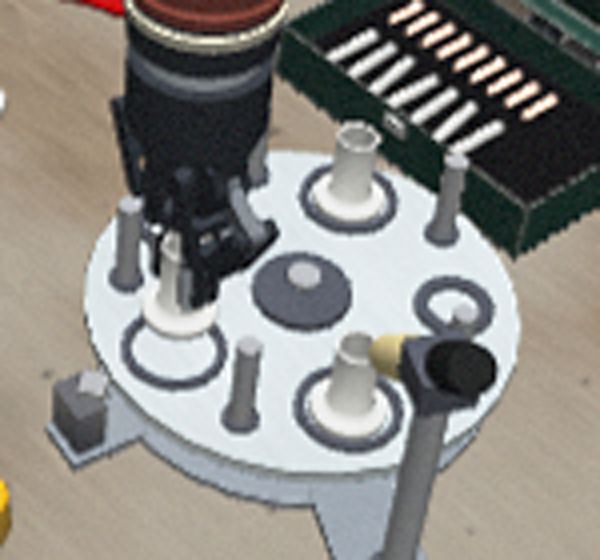

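```bash
python3 - <<'E'
from h import *
import json
c=json.load(open('cal_i.json'));t=np.array(c['tcp'])
T=lambda P:[(175+(x+.5)/3-.5,150+(y+.5)/3-.5) for x,y in P]
for nm,P,z,r in [('outer',[(170,250),(438,250),(305,127)],.054,.031),('inner',[(196,240),(413,240),(305,154)],.054,.025),
  ('flange',[(196,305),(415,305),(305,228)],t[2]-.0798,.022),('rim',[(223,498),(388,498),(305,424),(305,574)],t[2]-.0378,None)]:
    a,e=circ(toplane(c,T(P),z),r);f,ef=circ(toplane(c,T(P),z));print(nm,a,e,'free',f,'rel tcp',a[:2]-t[:2])
im=cv2.imread('pics/i_w.png');
E
```

```text
outer [0.48824519 0.01547981] 0.0006014370012387231 free [0.48737531 0.01568702 0.03020515] rel tcp [-0.00274568 -0.00045223]
inner [0.48828538 0.01558679] 0.0001451678515866781 free [0.48799689 0.01565557 0.02477113] rel tcp [-0.0027055  -0.00034525]
flange [0.48757062 0.01598383] 0.0006600531775265147 free [0.48587298 0.01639139 0.02071272] rel tcp [-3.42025830e-03  5.17883225e-05]
rim [0.49033004 0.01531991 0.01222139] 0.0005192622799848435 free [0.49033004 0.01531991 0.01222139] rel tcp [-0.00066083 -0.00061213]
```

```bash
python3 - <<'E'
from h import *
from plant import robot
print(robot.observe()['tool_pos'])
robot.line_to([.4890,.0158,.156],vel=.1);robot.pause(.2);print(robot.observe()['tool_pos'],robot.observe()['ft_force'])
g=robot.line_to([.4890,.0158,.136],vel=.04,guard=5)
o=robot.observe();print(g,o['time'],o['tool_pos'],o['ft_force'],o['tcp_rot'])
c=robot.get_calibration('wrist');im=robot.grab_frame('wrist');cv2.imwrite('pics/j_w.png',im)
cv2.imwrite('pics/j_c.png',cv2.resize(im[150:350,175:385],None,fx=3,fy=3,interpolation=cv2.INTER_CUBIC))
s=robot.grab_frame('scene');cv2.imwrite('pics/j_s.png',cv2.resize(s[170:310,260:410],None,fx=4,fy=4,interpolation=cv2.INTER_CUBIC))
E
```

```text
[0.49085042 0.01582424 0.17308192]
[0.48924394 0.01572342 0.15644769] [ 0.45103439  0.1311696  -0.82656345]
True 16.3583 [0.48922423 0.01577514 0.14100241] [ 0.11423908 -0.04183709  5.37870396] [1.79996615e+02 3.69404408e-02 1.66601049e+02]
```

View pics/j_c.png

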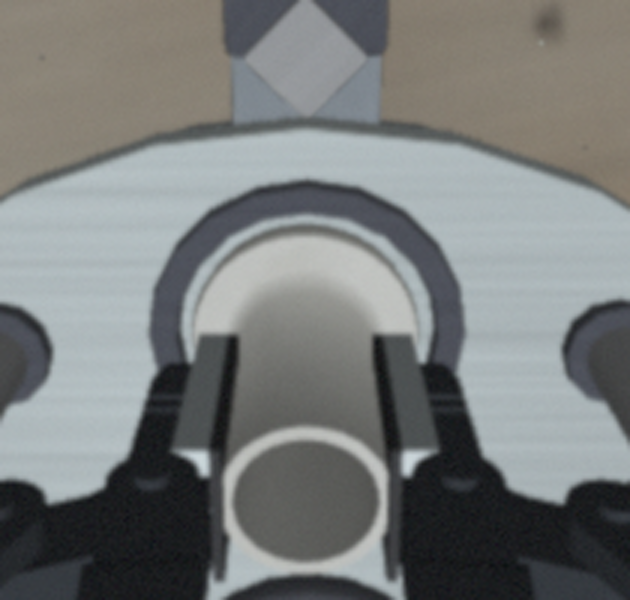

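View pics/j_s.png

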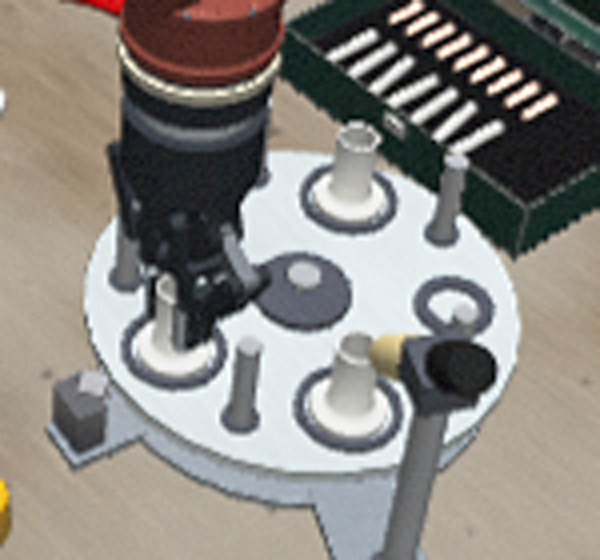

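The flange is inside the ring with an even gap, and contact came at TCP z=0.141, which is floor height. I'm releasing it.

```bash
python3 - <<'E'
from h import *
from plant import robot
import json
robot.set_gripper(.040)
robot.pause(.1)
robot.line_to([.4890,.0158,.25],vel=.2)
o=robot.observe();print(o['time'],o['tool_pos'],o['ft_force'],o['gripper_width'])
c=robot.get_calibration('wrist');im=robot.grab_frame('wrist');cv2.imwrite('pics/k_w.png',im)
json.dump({k:np.array(v).tolist() for k,v in c.items()},open('cal_k.json','w'))
s=robot.grab_frame('scene');cv2.imwrite('pics/k_s.png',cv2.resize(s[170:310,260:410],None,fx=4,fy=4,interpolation=cv2.INTER_CUBIC))
E
```

```text
17.5583 [0.48872838 0.01586182 0.24884508] [-0.46173557 -0.20769695 -0.68715112] 0.039865059939288086
```

View pics/k_w.png

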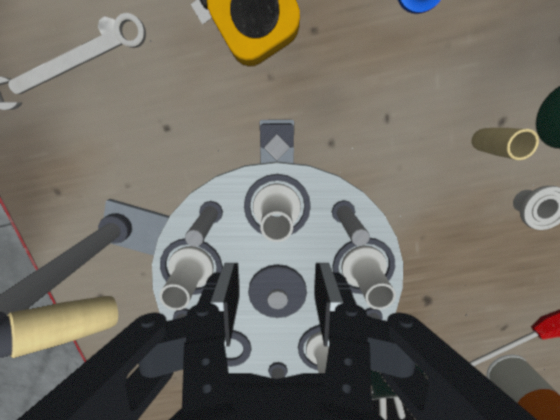

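View pics/k_s.png

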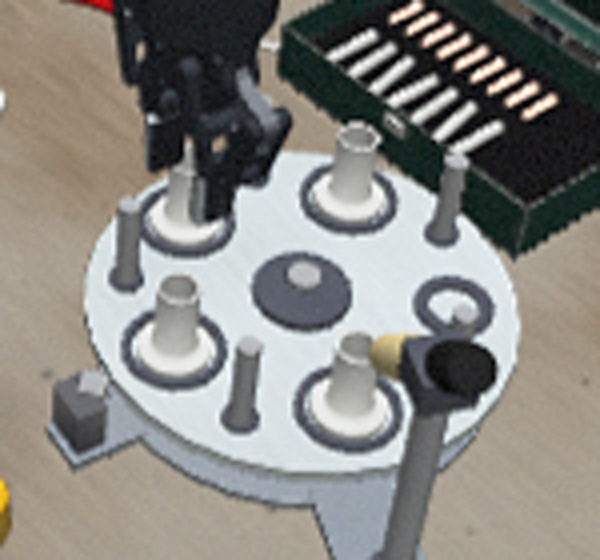

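```bash
python3 - <<'E'
from turn import *
import json
robot.line_to([.4890,.0158,.30],vel=.2)
robot.move_pose(pos(58.5,.30),[180,0,-121.5])
cv2.imwrite('pics/l_w.png',robot.grab_frame('wrist'))
o=robot.observe();print(o['time'],o['tool_pos'])
E
```

```text
19.125 [0.63065438 0.08405666 0.29966417]
```

View pics/l_w.png

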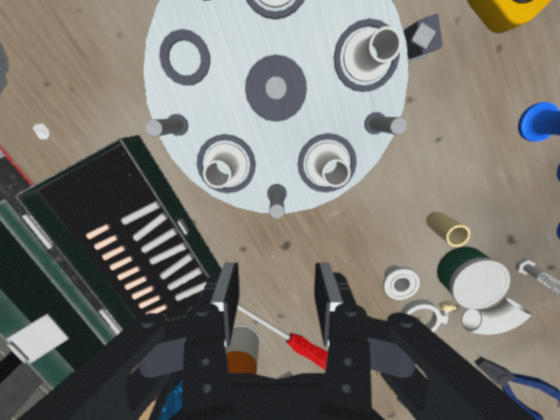

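The pin is at (277,205), in the same place as before, and the loaded ferrule stands at the pointer. I'm turning +72° again, more slowly.

```bash
python3 - <<'E'
from turn import *
robot.line_to(pos(58.5,.2),vel=.2)
print(turn(58.5,vel=.07,op=.024),robot.observe()['time'])
cv2.imwrite('pics/m_w.png',robot.grab_frame('wrist'))
s=robot.grab_frame('scene');cv2.imwrite('pics/m_s.png',cv2.resize(s[160:320,150:410],None,fx=3,fy=3,interpolation=cv2.INTER_CUBIC))
o=robot.observe();print(o['tool_pos'],o['ft_force'])
E
```

```text
maxF 6.763071997701604 t 23.7417
True 25.275
[0.50740226 0.0747033  0.29775481] [-0.78192292 -0.28220252  0.52824956]
```

View pics/m_w.png

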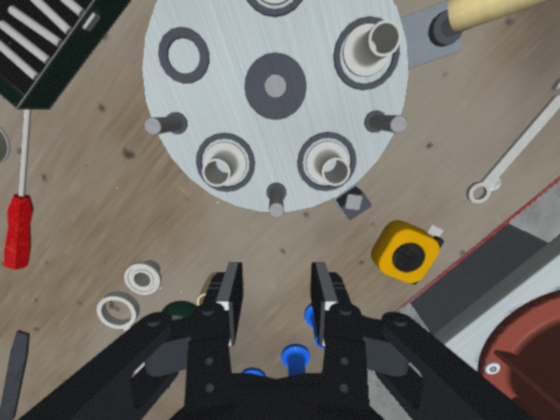

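View pics/m_s.png

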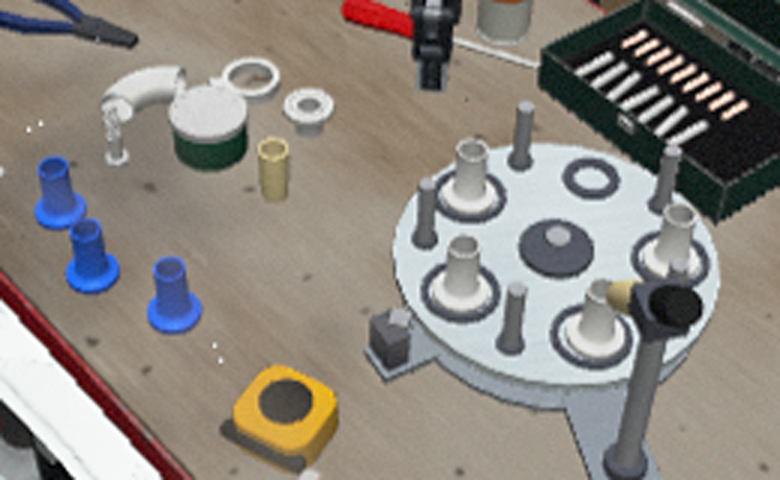

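```bash
python3 - <<'E'
from h import *
from plant import robot
c=robot.get_calibration('wrist');im=cv2.imread('pics/m_w.png')
(n,e),_=ring_at(c,im,(184,54),.054);(h,_),_=ring_at(c,im,(275,86),.068)
d=n[:2]-np.array([.5763,-.0052]);print(n,np.linalg.norm(d),np.degrees(np.arctan2(d[1],d[0])),'expect 22.6')
cv2.imwrite('pics/m_c.png',cv2.resize(im[0:110,300:460],None,fx=4,fy=4,interpolation=cv2.INTER_CUBIC))
E
```

```text
[0.65738525 0.02965247 0.02344377] 0.08825821526731924 23.25924163956564 expect 22.6
```

View pics/m_c.png

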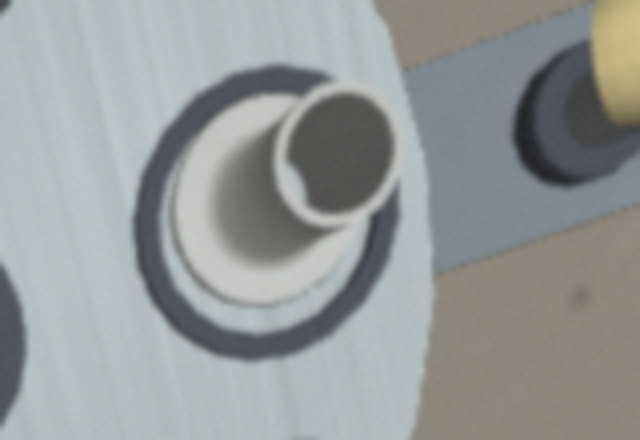

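```bash
python3 - <<'E'
from plant import robot
robot.job_done();print(robot.observe()['time'])
E
```

```text
the job is handed in; nothing more can be done
the job is handed in; nothing more can be done
```

I turned the table one step (+72°) by a pin loosely caged between the fingers, which brought the fitting empty nest to the loading pointer. I then set the silver ferrule into that nest flange down, let go, and turned the table another +72° to the torch. I handed the job in at about 25 s, with the gripper open and clear above the disc.

**Last checks:**
- **Ferrule:** in both the wrist and scene pictures it stands upright inside the ring of its nest, at the torch. It touched down at TCP z = 0.141 m, which matches the nest floor.
- **Forces:** the most I read while turning was about 7 N.
- **Other objects:** the bystanders and blue look-alikes appear where they started.

**What disagreed:**
- **Disc angle:** measured from the small nest it came out 0.66° (0.012 rad) off the expected detent angle. That is just over the 0.01 rad click-in figure but within my measurement error, since about 1 mm of camera error gives the same amount. The pin tops lie at the same pixels, to the eye, as after the first click-in.
- **Ferrule position:** before placing, the flange and tube-rim estimates of the ferrule's centre differed by about 2–3 mm. I went with the rim, and the flange dropped into the ring without catching.

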